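Bring the red-capped vial round to the reader and take a reading

TASK

Turn the vial carousel by pushing with one fingertip on one of its arms until the red-capped vial stands squarely in front of the reader's lens, then press the green key on top of the reader once it is lined up, let the key come back up and move clear. Push the carousel gently and do not touch the vials, which stay standing in their cups; leave the wash bottle, beaker and jar alone.

Things in the scene. Friction and masses are not known exactly. Their poses are not given: they have to be found in the camera images.
- reader: Fixed vial reader, heading varies. Origin: bench level on the carousel's spindle axis; z up, +x points level from the spindle to the head, a grey box at local x 123 to 168, y -31 to 31, z 0 to 62 mm. Round grey plinth (radius 48, 14 mm tall) under the carousel; a flat foot 36 mm wide, 8 mm high joins it to the head.
- lens (a point): Centre of the green lens (14 mm across) in the black front plate of the head, 46 mm above the bench, facing the spindle; 118 mm from the spindle axis along the reader's +x.
- read_spot (a point): Where the axis of the vial to be read must stand: 50 mm from the spindle axis towards the head, in front of the lens, at the height of the cup floors (25 mm).
- read_key (a joint): Travel of the green key in m: 0 up, 0.006 fully down; pressed beyond 0.004. It springs back; fully down takes about 4 N.
- read_key_top (a point): Centre of the top face of the green key (radius 12 mm, in a slightly wider black collar) on top of the head, 149 mm from the spindle axis along the reader's +x. Press straight down here.
- carousel: Hand-turned carousel; origin as the reader's (bench level on the axis), z up. Four orange arms along its own +x, +y, -x, -y. Turns endlessly either way about z, about 0.05 N m (0.5 N at an arm's end), no detents, stays where left. Each arm has a black cup centred 50 mm from the axis: outer radius 16, inner 12.7, z 22 to 44 mm, floor at z 25. Hub: radius 24, 46 mm high.
- spoke_end (a point): Middle of the bare outer end of the carousel's +x arm, 97 mm from the axis, 29 mm above the bench; the other three arms are alike. Arms are bars 14 mm wide, z 22 to 36 mm, bare from 67 to 115 mm from the axis: push there, sideways. Only bench lies below, except the foot towards the head. The head's front is 8 mm (its lens 3 mm) beyond the arm ends.
- vial_red: Clear vial with a red cap, radius 11 mm, 46 mm tall, loose in one of the four cups (any one), its top 71 mm above the bench. Origin: centre of its underside.
- vial_white: The same vial with a white cap, in another cup. Stays in its cup.
- vial_yellow: The same vial with a yellow cap, in another cup. Stays in its cup.
- vial_blue: The same vial with a blue cap, in another cup. Stays in its cup.
- wash_bottle: Bystander: white wash bottle with a blue cap and bent blue spout, radius 29 mm, 145 mm tall, loose on the bench on the side of the carousel away from the head. Origin: centre of its underside. Bystander origins are at least 170 mm from the spindle axis.
- beaker: Bystander: glass beaker, rim radius 30 mm, 70 mm tall, loose on the bench. Origin: centre of its underside.
- jar: Bystander: white jar with a red lid, radius 28 mm, 65 mm tall, loose on the bench (it is not a vial and not on the carousel). Origin: centre of its underside.
There are look-alikes about, which are no part of the job. There is more than one size of the reader; the job needs the smallest.

How it is judged:
By the outcome, as a careful person would: the job done as asked, in the order asked, and still so for the second after the job is handed in, with the robot touching nothing.
It also fails if it takes over 51 s, if anything falls off the work surface, if the arm or the gripper's body presses on something with over 40 N, if the wrist force passes 120 N, or if a joint passes its speed limit or range.

ROBOT

A 6-joint arm with a two-finger parallel gripper is mounted at the origin on the work surface. World frame = base frame: x ahead of the robot, y to its left, z up, the work surface at z = 0. Lengths are in m, angles in rad, forces in N, time in s.
With the tool pointing down it reaches from about 0.425 to 0.95 m from the base axis. Payload 3.5 kg.
Tool frame: the origin (TCP) lies midway between the tips of the shut fingers; the grasp point (between the pads) lies 19 mm behind it; z points along the fingers, y is the line along which they close (so a half turn about z gives the same grasp; the last joint's range is limited). The gripper opens to 85 mm and grips with 20 to 120 N. Pads are 22 mm wide; open, the fingers measure 114 mm over their backs; the gripper's body (76 mm by 85 mm) begins 54 mm behind the grasp point. The pads swing forward as they close: fully open they stand 13 mm farther back than shut.
Start: joints at [1.07, 0.286, 1.577, -0, 1.279, -0.15], TCP at [0.232, 0.634, 0.231] pointing down, gripper open.
Joint ranges: [-2.77, 2.77], [-0.9, 2.22], [0.21, 2.48], [-1.53, 4.67], [0.24, 2.81], [-2.84, 2.84]. Speed limits (rad/s): [2.79, 2.79, 3.14, 3.14, 3.14, 3.14].

INTERFACE

Orientations are given as a unit quaternion [x, y, z, w].
In Python, from plant import ctrl gives the robot as it stands.
- The arm moves only by the tool move_arm, never from a script. Its argument "plan" is a list of rows, each an object of numbers: "x", "y", "z": the shift along the tool's x, y, z in m; "yaw": the turn about the tool's z in rad; "fingers": the closure, from 0 (fully open) to 1 (shut). In form: [{"x": .., "y": .., "z": .., "yaw": .., "fingers": ..}, ...]. A call has 1 to 5 rows; each row is the pose to reach, as a shift and turn from the pose commanded when the call began, along the tool's axes at that moment; what a row does not reach only later rows make up. A row lasts 1/10 s, in which the tool goes at most 50 mm and 8.59 degrees, less where a joint would pass 70% of its speed; a pose out of reach is approached as far as the arm can. A call with a gripper value outside its range is refused whole. The fingers move at their own pace and stop on an object; "force" is the grip in N (left out, the last holds). Time passes only in rows, so rows that repeat a pose let the fingers close. It gives the time, the measured TCP pose, the force, the opening and the grip force at its end, in the units of the state.
- ctrl.get_state(): the state, without advancing time (a new reading comes with each control period).
- ctrl.read_camera(name): name is "side" or "top" or "wrist"; returns the picture (480x640x3 uint8, red, green, blue); there is no depth.
- ctrl.camera_model(name): a dict with "intrinsics" (3x3 intrinsics, pixels), "cam_to_world" (4x4, takes a point from camera to world coordinates); the wrist camera has in their place "tool_from_camera" (4x4, takes a point from camera to tool coordinates, whose origin is the TCP and whose axes are the flange's). Camera axes: x right, y up, looking along -z (the intrinsics and any distortion apply to the point x, -y, -z); pixel columns grow to the right and rows downward; lengths in m; the calibration is good to about 2 mm. A picture is of the moment at which its call begins: read the wrist's pose just before it. camera_model takes no time and is no camera call.
- ctrl.sign_off(): hands the job in; it is judged then, once.
The state is a dict: "time": time; "qpos": joint angles; "dq": joint speeds; "joint_efforts": joint torques, N m; "eef_pos": TCP position; "tcp_rot": TCP orientation; "contact_force": force on the tool from outside, world axes, zero at the start; "wrist_torque": the same for the moment, N m; "opening": opening from 0.0 (shut) to 1.0 (fully open); "finger_force": force on a finger pad.
Only numpy, scipy, OpenCV 4.12 (cv2) and the standard library are available. Lean on these libraries where they do the work, as an engineer would, in place of code of your own. Each camera call takes 0.05 s, during which the arm holds its last target. There are 200 camera calls.

## Working session

There is one attempt and no reset: what is moved stays moved. The work goes in short steps, Python scripts to look and compute and a tool call to move; the robot and the scene stay as the last step left them, time stands still between calls to the robot, and variables do not carry over. Pictures are saved under pics/ and viewed, at most 10 in all, crops included, and the job is handed in when it is done.

Besides the shell and the picture viewer there is one more tool, called after "Emit:" by a JSON object that holds its "op" and its "data". move_arm: Moves the arm, as the interface text tells. Its arguments: {"type":"object","properties":{"plan":{"type":"array"},"force":{"type":"number"}},"required":["plan"]}

```bash
mkdir -p pics
cat > h.py <<'E'
import numpy as np,cv2
from plant import ctrl
from scipy.spatial.transform import Rotation as R
def ray(cam,u,v):
    m=ctrl.camera_model(cam);K=np.array(m["intrinsics"]);T=np.array(m["cam_to_world"])
    d=np.linalg.inv(K)@[u,v,1];d=T[:3,:3]@[d[0],-d[1],-d[2]]
    return T[:3,3],d
def onz(cam,u,v,z):
    o,d=ray(cam,u,v);return o+d*(z-o[2])/d[2]
def proj(cam,p):
    m=ctrl.camera_model(cam);K=np.array(m["intrinsics"]);T=np.linalg.inv(np.array(m["cam_to_world"]))
    q=T[:3,:3]@p+T[:3,3];q=K@[q[0],-q[1],-q[2]];return q[:2]/q[2]
def snap(cam,name):
    im=np.ascontiguousarray(ctrl.read_camera(cam)[...,::-1]);cv2.imwrite('pics/'+name,im);return im
E
python3 - <<'E'
from h import *
for c in("top","side"):
    snap(c,c+'0.png');m=ctrl.camera_model(c);print({k:np.round(v,3).tolist() if not isinstance(v,str) else v for k,v in m.items()})
print(ctrl.get_state())
E
```

```text
{'intrinsics': [[491.13, 0.0, 314.661], [0.0, 491.13, 231.76], [0.0, 0.0, 1.0]], 'cam_to_world': [[-0.017, 0.995, -0.098, 0.465], [-1.0, -0.018, -0.016, 0.052], [-0.018, 0.098, 0.995, 1.095], [0.0, 0.0, 0.0, 1.0]]}
{'intrinsics': [[586.827, 0.0, 316.301], [0.0, 586.827, 238.911], [0.0, 0.0, 1.0]], 'cam_to_world': [[-0.992, 0.092, -0.089, 0.48], [-0.128, -0.712, 0.691, 0.725], [-0.0, 0.696, 0.718, 0.796], [0.0, 0.0, 0.0, 1.0]]}
{'time': 0.1, 'qpos': array([ 1.06999700e+00,  2.87101908e-01,  1.57802874e+00, -2.75999568e-05,
        1.27858163e+00, -1.50004777e-01]), 'dq': array([ 0.00037801, -0.00190198, -0.00424384, -0.00068211,  0.00090913,
       -0.00180294]), 'joint_efforts': array([ 1.76080348e-04, -4.07300270e+01, -2.93696755e+01, -1.60293298e-04,
        3.46713889e-03,  1.08593778e-05]), 'eef_pos': array([0.23165527, 0.63337677, 0.23006994]), 'tcp_rot': array([ 1.74495306e-01,  9.84657435e-01, -1.00841542e-03, -3.26292423e-04]), 'contact_force': array([ 0.15873238, -0.33716875, -0.54325419]), 'wrist_torque': array([-0.04978047,  0.02791505, -0.05410119]), 'finger_force': 0.0, 'opening': 0.9958207165011499}
```

View pics/top0.png

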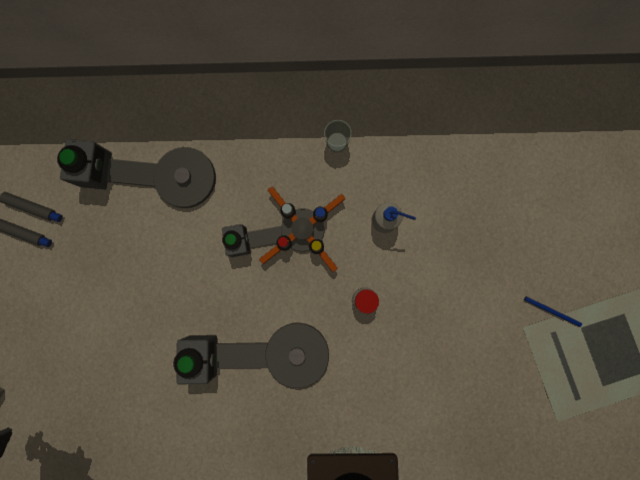

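View pics/side0.png

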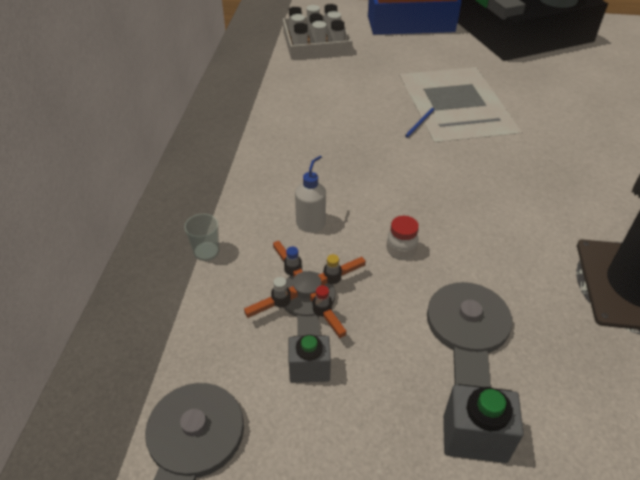

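The top view shows the smallest reader with the carousel at about (302,229), its green key at (232,239) and the red cap at (284,242). White is at (288,209), blue at (320,213) and yellow at (316,245). In the side view the key is at (309,343) and the red cap at (322,293).

```bash
cat > m.py <<'E'
from h import *
def blob(im,roi,lo,hi,amin=8):
    x0,y0,x1,y1=roi;hsv=cv2.cvtColor(im[y0:y1,x0:x1],cv2.COLOR_BGR2HSV)
    m=cv2.inRange(hsv,np.array(lo),np.array(hi))
    if lo[0]==0 and hi[0]<=6: m|=cv2.inRange(hsv,np.array([174,lo[1],lo[2]]),np.array([180,255,255]))
    n,l,s,c=cv2.connectedComponentsWithStats(m)
    i=1+np.argmax(s[1:,4]);return c[i]+[x0,y0],s[i,4]
def tri(a,b):
    (o1,d1),(o2,d2)=ray("top",*a),ray("side",*b)
    d1/=np.linalg.norm(d1);d2/=np.linalg.norm(d2)
    t=np.linalg.lstsq(np.c_[d1,-d2],o2-o1,rcond=None)[0]
    p,q=o1+t[0]*d1,o2+t[1]*d2;return (p+q)/2,np.linalg.norm(p-q)
C={'red':([0,150,60],[4,255,255]),'yel':([20,150,60],[35,255,255]),'blu':([105,140,40],[130,255,255]),'grn':([50,120,40],[85,255,255])}
RT=(220,180,350,280);RS=(240,235,370,370)
def measure(T,S):
    P={}
    for k,(lo,hi) in C.items():
        a,n1=blob(T,RT,lo,hi);b,n2=blob(S,RS,lo,hi)
        p,e=tri(a,b);P[k]=p
        print(k,a.round(1),n1,b.round(1),n2,p.round(4),'gap',round(e,4),'top@z',onz('top',*a,.071).round(4),'side@z',onz('side',*b,.071).round(4))
    return P
def orange(im,cam,roi):
    x0,y0,x1,y1=roi;m=cv2.inRange(cv2.cvtColor(im[y0:y1,x0:x1],cv2.COLOR_BGR2HSV),np.array([5,150,50]),np.array([17,255,255]))
    n,l,s,c=cv2.connectedComponentsWithStats(m);return [(onz(cam,*(c[i]+[x0,y0]),.036).round(4),s[i].tolist()) for i in range(1,n) if s[i,4]>15]
E
python3 - <<'E'
from m import *
T=cv2.imread('pics/top0.png');S=cv2.imread('pics/side0.png')
P=measure(T,S)
for c,i,r in(('top',T,RT),('side',S,RS)):
    for o in orange(i,c,r):print(c,o)
E
```

```text
red [282.4 241.4] 80 [321.8 291.2] 124 [0.5475 0.1369 0.067 ] gap 0.0002 top@z [0.5471 0.1366 0.071 ] side@z [0.5473 0.1401 0.071 ]
yel [316.1 245.3] 77 [332.4 259.9] 90 [0.5382 0.0664 0.0651] gap 0.0003 top@z [0.5376 0.0663 0.071 ] side@z [0.5378 0.0716 0.071 ]
blu [319.8 211.9] 73 [291.8 251.1] 51 [0.6085 0.0573 0.0676] gap 0.0002 top@z [0.608  0.0573 0.071 ] side@z [0.608  0.0604 0.071 ]
grn [230.1 238.9] 99 [308.5 341.9] 146 [0.5537 0.2445 0.0811] gap 0.0004 top@z [0.5544 0.2465 0.071 ] side@z [0.555  0.2378 0.071 ]
top (array([0.6492, 0.1524, 0.036 ]), [48, 7, 17, 20, 134])
top (array([0.6322, 0.0251, 0.036 ]), [105, 14, 20, 19, 146])
top (array([0.6007, 0.1145, 0.036 ]), [71, 35, 7, 7, 31])
top (array([0.5948, 0.0739, 0.036 ]), [89, 37, 8, 8, 38])
top (array([0.5593, 0.1195, 0.036 ]), [68, 53, 8, 9, 41])
top (array([0.5547, 0.0792, 0.036 ]), [86, 55, 9, 8, 38])
top (array([0.5222, 0.168 , 0.036 ]), [39, 65, 21, 19, 152])
top (array([0.5058, 0.0422, 0.036 ]), [99, 71, 18, 21, 148])
side (array([0.636 , 0.0265, 0.036 ]), [34, 7, 12, 17, 110])
side (array([0.5055, 0.047 , 0.036 ]), [101, 23, 24, 15, 173])
side (array([0.5989, 0.0742, 0.036 ]), [53, 34, 8, 6, 31])
side (array([0.5517, 0.0836, 0.036 ]), [79, 39, 8, 11, 53])
side (array([0.5985, 0.1195, 0.036 ]), [49, 52, 8, 11, 59])
side (array([0.564 , 0.1216, 0.036 ]), [70, 57, 7, 7, 27])
side (array([0.6477, 0.1558, 0.036 ]), [5, 63, 29, 17, 231])
side (array([0.5238, 0.1719, 0.036 ]), [83, 74, 22, 28, 256])
```

Emit:
{"op": "move_arm", "data": {"plan": [{"x":-0.03,"y":-0.016,"z":0,"yaw":0,"fingers":1},{"x":-0.07,"y":-0.038,"z":0,"yaw":0,"fingers":1},{"x":-0.11,"y":-0.06,"z":0,"yaw":0,"fingers":1},{"x":-0.15,"y":-0.082,"z":0,"yaw":0,"fingers":1},{"x":-0.19,"y":-0.104,"z":0,"yaw":0,"fingers":1}], "force": 30}}

```text
time: 0.6
eef_pos: [0.3752, 0.4693, 0.2307]
tcp_rot: [0.174, 0.985, -0.0, -0.0]
contact_force: [0.2, 0.5, 0.2]
opening: 0.146
finger_force: 0.0
```

Emit:
{"op": "move_arm", "data": {"plan": [{"x":-0.04,"y":-0.022,"z":0,"yaw":0,"fingers":1},{"x":-0.08,"y":-0.044,"z":0,"yaw":0,"fingers":1},{"x":-0.12,"y":-0.066,"z":0,"yaw":0,"fingers":1},{"x":-0.16,"y":-0.088,"z":0,"yaw":0,"fingers":1},{"x":-0.2,"y":-0.11,"z":0,"yaw":0,"fingers":1}]}}

```text
time: 1.1
eef_pos: [0.5253, 0.2972, 0.2309]
tcp_rot: [0.175, 0.985, -0.0, -0.0]
contact_force: [0.6, 0.5, 0.3]
opening: -0.004
finger_force: 0.0
```

Emit:
{"op": "move_arm", "data": {"plan": [{"x":-0.04,"y":-0.02,"z":0.02,"yaw":0.14,"fingers":1},{"x":-0.08,"y":-0.04,"z":0.04,"yaw":0.28,"fingers":1},{"x":-0.12,"y":-0.06,"z":0.06,"yaw":0.42,"fingers":1},{"x":-0.145,"y":-0.073,"z":0.08,"yaw":0.56,"fingers":1},{"x":-0.145,"y":-0.073,"z":0.1,"yaw":0.7,"fingers":1}]}}

```text
time: 1.6
eef_pos: [0.6379, 0.1769, 0.1299]
tcp_rot: [0.506, 0.863, -0.0, 0.0]
contact_force: [0.3, 0.4, -0.7]
opening: 0.002
finger_force: 0.0
```

```bash
cat >> m.py <<'E'
def state():
    s=ctrl.get_state();r=R.from_quat(s['tcp_rot']).as_matrix()
    print('t',round(s['time'],2),'tcp',s['eef_pos'].round(4),'x-axis',r[:,0].round(3),'y-axis',r[:,1].round(3),'F',s['contact_force'].round(2),'op',round(s['opening'],3));return s,r
def shift(goal):
    s,r=state();print('shift to',np.round(goal,4),'=',(r.T@(np.array(goal)-s['eef_pos'])).round(4))
E
python3 - <<'E'
from m import *
T=snap('top','top1.png');S=snap('side','side1.png')
shift([.636,.180,.13])
# tool tip as seen: predicted pixels of TCP
p=ctrl.get_state()['eef_pos'];print(proj('top',p),proj('side',p))
cv2.imwrite('pics/c1.png',np.hstack([cv2.resize(T[150:300,210:360],(400,400)),cv2.resize(S[200:400,200:400],(400,400))]))
E
```

```text
t 1.7 tcp [0.6334 0.1791 0.1265] x-axis [-0.495  0.869  0.003] y-axis [ 0.869  0.495 -0.008] F [-0.21 -0.45 -0.15] op 0.002
shift to [0.636 0.18  0.13 ] = [-0.0005  0.0027 -0.0035]
[258.42099857 196.59119149] [261.24010877 282.00769769]
```

View pics/c1.png

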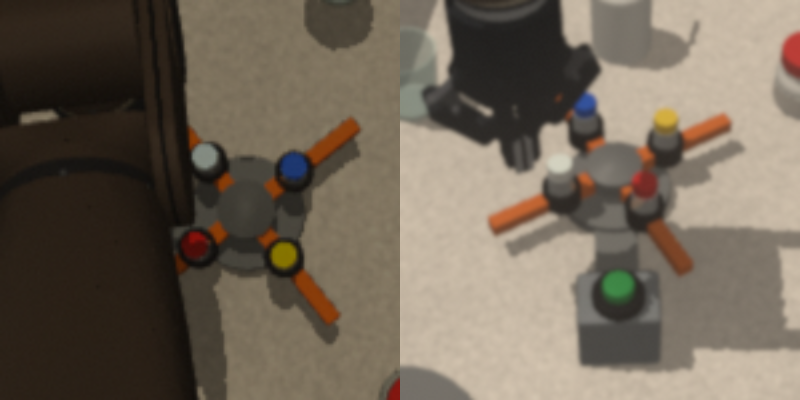

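The right-hand crop shows the fingertip at side pixel about (260,284), matching the predicted (261,282). The gripper's knuckles spread along tool y, so I turn the tool to keep them off the vials before going down.

Emit:
{"op": "move_arm", "data": {"plan": [{"x":0,"y":0,"z":0,"yaw":0.14,"fingers":1},{"x":0,"y":0.001,"z":0,"yaw":0.28,"fingers":1},{"x":0,"y":0.001,"z":0,"yaw":0.42,"fingers":1},{"x":0,"y":0.001,"z":0,"yaw":0.56,"fingers":1},{"x":0,"y":0.001,"z":0,"yaw":0.7,"fingers":1}]}}

```text
time: 2.2
eef_pos: [0.6364, 0.182, 0.1325]
tcp_rot: [0.768, 0.64, 0.0, 0.0]
contact_force: [-0.3, -0.5, -1.0]
opening: 0.004
finger_force: 0.0
```

Emit:
{"op": "move_arm", "data": {"plan": [{"x":0,"y":0,"z":0,"yaw":0.13,"fingers":1},{"x":0,"y":0,"z":0,"yaw":0.26,"fingers":1},{"x":0,"y":0,"z":0,"yaw":0.26,"fingers":1},{"x":0,"y":0,"z":0.02,"yaw":0.26,"fingers":1},{"x":0,"y":0,"z":0.04,"yaw":0.26,"fingers":1}]}}

```text
time: 2.7
eef_pos: [0.6373, 0.1818, 0.0928]
tcp_rot: [0.843, 0.538, 0.001, 0.001]
contact_force: [-0.0, -0.3, -0.4]
opening: 0.003
finger_force: 0.0
```

Run:
```python
from m import *
S=snap('side','side2.png');shift([.636,.180,.024]);print(ctrl.get_state()['qpos'].round(2),ctrl.get_state()['eef_pos'].round(4))
cv2.imwrite('pics/c2.png',cv2.resize(S[200:380,200:400],(800,600)[:2],interpolation=cv2.INTER_CUBIC))
```

```text
t 2.75 tcp [0.6343 0.1813 0.0877] x-axis [ 0.421  0.907 -0.003] y-axis [ 0.907 -0.421 -0.004] F [-1.09  0.4  -1.41] op 0.004
shift to [0.636 0.18  0.024] = [-0.0003  0.0023  0.0637]
[ 0.12  0.4   1.71 -0.    1.04  0.56] [0.6343 0.1813 0.0877]
```

View pics/c2.png

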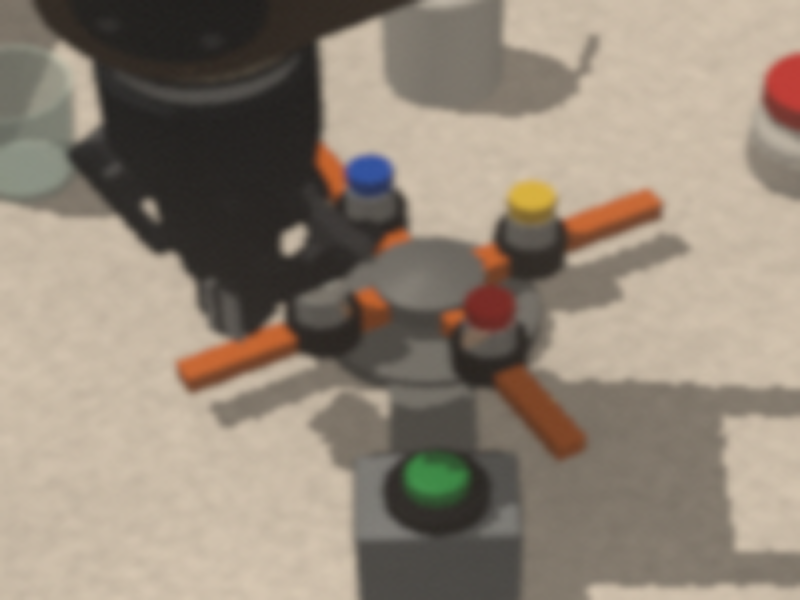

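The finger tip is at side pixel about (259,299), off the white arm's head side. A knuckle covers the white cap in this view, so I check where it is in space.

Run:
```python
from m import *
s,r=state();p=s['eef_pos']
print(proj('side',p),proj('side',[.617,.127,.071]))
for c in [(310,190),(385,235),(340,260),(300,240),(75,150),(160,250),(235,330),(200,300),(250,335)]:
    u=200+c[0]/4;v=200+c[1]*.3
    o,d=ray('side',u,v);n=r[:,0]
    t=((p-o)@n)/(d@n);q=o+t*d;print(c,q.round(3),'along y',round((q-p)@r[:,1],3),'up',round(q[2]-p[2],3))
```

```text
t 2.75 tcp [0.6343 0.1813 0.0877] x-axis [ 0.421  0.907 -0.003] y-axis [ 0.907 -0.421 -0.004] F [-1.09  0.4  -1.41] op 0.004
[262.08424494 299.3519203 ] [279.82557963 280.54644844]
(310, 190) [0.602 0.197 0.205] along y -0.036 up 0.117
(385, 235) [0.574 0.209 0.196] along y -0.067 up 0.108
(340, 260) [0.592 0.201 0.167] along y -0.047 up 0.08
(300, 240) [0.608 0.194 0.17 ] along y -0.03 up 0.082
(75, 150) [0.7   0.151 0.168] along y 0.072 up 0.08
(160, 250) [0.669 0.165 0.121] along y 0.038 up 0.033
(235, 330) [0.64  0.178 0.084] along y 0.007 up -0.004
(200, 300) [0.654 0.172 0.096] along y 0.022 up 0.008
(250, 335) [0.634 0.181 0.085] along y -0.001 up -0.002
```

Emit:
{"op": "move_arm", "data": {"plan": [{"x":0,"y":0,"z":0.02,"yaw":0,"fingers":1},{"x":0,"y":0,"z":0.04,"yaw":0,"fingers":1},{"x":0,"y":0,"z":0.055,"yaw":0,"fingers":1},{"x":0,"y":0,"z":0.065,"yaw":0,"fingers":1},{"x":0,"y":0,"z":0.067,"yaw":0,"fingers":1}]}}

```text
time: 3.25
eef_pos: [0.6357, 0.1811, 0.0231]
tcp_rot: [0.844, 0.536, -0.001, -0.001]
contact_force: [-0.4, -0.0, -0.9]
opening: 0.001
finger_force: 0.0
```

Emit:
{"op": "move_arm", "data": {"plan": [{"x":-0.001,"y":0.0045,"z":0,"yaw":0,"fingers":1},{"x":-0.002,"y":0.0085,"z":0,"yaw":0,"fingers":1},{"x":-0.003,"y":0.013,"z":0,"yaw":0,"fingers":1},{"x":-0.0045,"y":0.017,"z":0,"yaw":0,"fingers":1},{"x":-0.0062,"y":0.021,"z":0,"yaw":0,"fingers":1}]}}

```text
time: 3.75
eef_pos: [0.6536, 0.1661, 0.0249]
tcp_rot: [0.844, 0.536, 0.0, 0.0]
contact_force: [-1.8, 0.0, 0.3]
opening: 0.002
finger_force: 0.4
```

```bash
cat >> m.py <<'E'
def look(name):
    S=snap('side',name);s,r=state()
    a,_=blob(S,RS,*C['red']);g,_=blob(S,RS,*C['grn']);y,_=blob(S,RS,*C['yel']);b,_=blob(S,RS,*C['blu'])
    for k,u in(('red',a),('yel',y),('blu',b)):
        p=onz('side',*u,.067);d=p-np.array([.578,.0971,0]);print(k,u.round(1),p.round(4),round(np.degrees(np.arctan2(d[1],d[0])),1),round(np.hypot(*d[:2]),4))
    print('grn',onz('side',*g,.0811).round(4))
    for o in orange(S,'side',(200,200,400,400)):
        d=o[0][:2]-[.5783,.1003]
        if o[1][4]>60:print('arm',round(np.degrees(np.arctan2(d[1],d[0])),1),round(np.hypot(*d),4),o[1])
    return S
E
python3 -c "
from m import *
look('s3.png')"
```

```text
t 3.8 tcp [0.6541 0.1656 0.0249] x-axis [0.426 0.905 0.001] y-axis [ 0.905 -0.426  0.001] F [-0.25 -0.4  -0.5 ] op -0.001
red [318.1 293.3] [0.5529 0.1419 0.067 ] 119.3 0.0514
yel [334.4 262.7] [0.5343 0.0738 0.067 ] -151.9 0.0496
blu [295.6 250.4] [0.6026 0.0544 0.067 ] -60.1 0.0493
grn [0.5537 0.2446 0.0811]
arm -59.8 0.0971 [82, 39, 8, 17, 82]
arm -151.6 0.0901 [143, 64, 26, 13, 173]
arm 36.6 0.028 [88, 85, 8, 11, 63]
arm 119.7 0.0909 [119, 112, 18, 28, 216]
```

Emit:
{"op": "move_arm", "data": {"plan": [{"x":-0.0018,"y":0.004,"z":0,"yaw":0,"fingers":1},{"x":-0.0038,"y":0.008,"z":0,"yaw":0,"fingers":1},{"x":-0.006,"y":0.012,"z":0,"yaw":0,"fingers":1},{"x":-0.0082,"y":0.0155,"z":0,"yaw":0,"fingers":1},{"x":-0.0105,"y":0.019,"z":0,"yaw":0,"fingers":1}]}}

```text
time: 4.3
eef_pos: [0.6657, 0.1485, 0.0241]
tcp_rot: [0.844, 0.536, -0.0, -0.0]
contact_force: [-0.9, 0.4, -0.3]
opening: 0.003
finger_force: 0.3
```

```bash
python3 -c "
from m import *
look('s4.png')"
```

```text
t 4.35 tcp [0.6662 0.1479 0.0243] x-axis [ 0.426  0.905 -0.   ] y-axis [ 0.905 -0.426  0.001] F [-0.83 -0.58 -0.74] op -0.002
red [311.7 294.5] [0.5626 0.1457 0.067 ] 107.5 0.051
yel [336.2 267.1] [0.5301 0.0831 0.067 ] -163.7 0.0499
blu [301.3 248.9] [0.5936 0.0496 0.067 ] -71.8 0.05
grn [0.5536 0.2446 0.0811]
arm -163.6 0.0901 [146, 73, 27, 11, 193]
arm 107.9 0.0835 [110, 114, 11, 21, 154]
```

Emit:
{"op": "move_arm", "data": {"plan": [{"x":-0.0018,"y":0.0023,"z":0,"yaw":0,"fingers":1},{"x":-0.0036,"y":0.0046,"z":0,"yaw":0,"fingers":1},{"x":-0.0054,"y":0.0068,"z":0,"yaw":0,"fingers":1},{"x":-0.0054,"y":0.0068,"z":0,"yaw":0,"fingers":1}]}}

```text
time: 4.75
eef_pos: [0.6698, 0.1406, 0.0244]
tcp_rot: [0.844, 0.536, 0.0, 0.0]
contact_force: [-0.6, 0.4, -0.2]
opening: -0.002
finger_force: 0.0
```

```bash
python3 -c "
from m import *
S=look('s5.png');T=snap('top','t5.png')
cv2.imwrite('pics/c5.png',np.hstack([cv2.resize(T[150:300,210:360],(400,400)),cv2.resize(S[220:380,230:390],(400,400))]))"
```

```text
t 4.8 tcp [0.6698 0.1408 0.0244] x-axis [0.426 0.905 0.   ] y-axis [ 0.905 -0.426  0.001] F [-0.48 -0.36  0.04] op 0.001
red [309.1 295. ] [0.5666 0.1472 0.067 ] 102.8 0.0514
yel [336.9 269. ] [0.5286 0.0872 0.067 ] -168.7 0.0503
blu [304.  248.6] [0.5891 0.0483 0.067 ] -77.2 0.05
grn [0.5538 0.2447 0.0811]
arm -168.4 0.0903 [146, 77, 28, 10, 195]
arm 103.5 0.0831 [107, 115, 10, 21, 152]
```

View pics/c5.png

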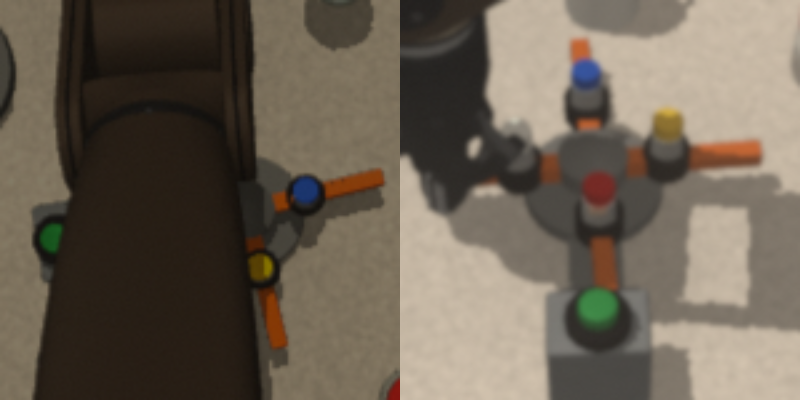

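The side view shows the red vial almost lined up with the head, with the red cap at (309,295) and the key at about (309,343). It still needs about 3° more.

Emit:
{"op": "move_arm", "data": {"plan": [{"x":-0.0012,"y":0.0013,"z":0,"yaw":0,"fingers":1},{"x":-0.0024,"y":0.0027,"z":0,"yaw":0,"fingers":1},{"x":-0.0036,"y":0.004,"z":0,"yaw":0,"fingers":1},{"x":-0.0036,"y":0.004,"z":0,"yaw":0,"fingers":1}]}}

```text
time: 5.25
eef_pos: [0.6717, 0.1359, 0.0243]
tcp_rot: [0.844, 0.536, 0.0, 0.0]
contact_force: [-0.1, 0.2, 0.8]
opening: -0.001
finger_force: 0.1
```

```bash
python3 -c "
from m import *
S=look('s6.png');T=snap('top','t6.png')
# head box heading from initial top picture: grey top face / foot edges
I=cv2.imread('pics/top0.png')
cv2.imwrite('pics/c6.png',np.hstack([cv2.resize(I[200:270,215:315],(400,280),interpolation=cv2.INTER_CUBIC),cv2.resize(S[240:380,230:390],(400,280),interpolation=cv2.INTER_CUBIC)]))
for nm,R_,in((T,RT),):
  for k in('yel','blu'):
    u,_=blob(T,RT,*C[k]);d=onz('top',*u,.068)-[.5775,.097,0];print(k,np.degrees(np.arctan2(d[1],d[0])),np.hypot(*d[:2]))
for o in orange(T,'top',RT):
    d=o[0][:2]-[.57735,.0969];print('arm',np.degrees(np.arctan2(d[1],d[0])).round(1),np.hypot(*d).round(3))
"
```

```text
t 5.3 tcp [0.6717 0.1359 0.0243] x-axis [ 0.426  0.905 -0.   ] y-axis [ 0.905 -0.426  0.   ] F [-0.6  -0.16 -0.26] op 0.0
red [307.6 295. ] [0.569  0.1475 0.067 ] 100.1 0.0512
yel [336.7 270.5] [0.5286 0.0904 0.067 ] -172.3 0.0498
blu [305.2 248.4] [0.5871 0.0478 0.067 ] -79.6 0.0502
grn [0.5537 0.2449 0.0811]
arm -171.5 0.09 [146, 80, 28, 8, 179]
arm 100.8 0.0831 [105, 115, 9, 20, 155]
yel -164.39892882096046 0.050404386233137075
blu -79.13849890851097 0.05013412741099018
arm -79.8 0.085
arm -80.6 0.03
arm -168.9 0.091
```

View pics/c6.png

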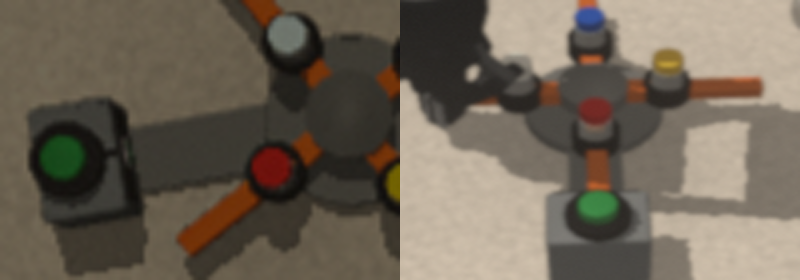

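The red arm now reads about 100.2°, against a reader heading of 99–99.5°. I give it one last small nudge, then back off and rise.

Emit:
{"op": "move_arm", "data": {"plan": [{"x":-0.0005,"y":0.0005,"z":0,"yaw":0,"fingers":1},{"x":-0.001,"y":0.0011,"z":0,"yaw":0,"fingers":1},{"x":-0.001,"y":0.0011,"z":0,"yaw":0,"fingers":1},{"x":0.006,"y":-0.006,"z":0,"yaw":0,"fingers":1},{"x":0.015,"y":-0.01,"z":0,"yaw":0,"fingers":1}]}}

```text
time: 5.85
eef_pos: [0.6685, 0.1545, 0.0242]
tcp_rot: [0.845, 0.536, -0.0, -0.0]
contact_force: [-0.4, -0.0, 0.8]
opening: 0.003
finger_force: 0.0
```

Emit:
{"op": "move_arm", "data": {"plan": [{"x":0,"y":0,"z":-0.03,"yaw":0,"fingers":1},{"x":0,"y":0,"z":-0.07,"yaw":0,"fingers":1},{"x":0,"y":0,"z":-0.11,"yaw":0,"fingers":1},{"x":0.04,"y":0.02,"z":-0.11,"yaw":0,"fingers":1},{"x":0.07,"y":0.04,"z":-0.11,"yaw":0,"fingers":1}]}}

```text
time: 6.35
eef_pos: [0.7366, 0.2025, 0.1382]
tcp_rot: [0.844, 0.536, 0.003, 0.001]
contact_force: [-0.5, -0.2, -1.0]
opening: -0.0
finger_force: 0.0
```

```bash
python3 -c "
from m import *
m=ctrl.camera_model('wrist');print({k:np.round(v,3).tolist() for k,v in m.items() if not isinstance(v,str)})
S=look('s7.png');T=snap('top','t7.png');W=snap('wrist','w7.png')
for k in C:
    try:
        u,n=blob(T,RT,*C[k]);d=onz('top',*u,.067)-[.5775,.097,0];print(k,u,n,np.degrees(np.arctan2(d[1],d[0])),np.hypot(*d[:2]))
    except Exception as e: print(k,e)
for o in orange(T,'top',RT):
    d=o[0][:2]-[.57735,.0969];print('arm',np.degrees(np.arctan2(d[1],d[0])).round(1),np.hypot(*d).round(3),o[1])
cv2.imwrite('pics/c7.png',np.hstack([cv2.resize(T[150:300,190:340],(400,400)),cv2.resize(W,(400,300))]if 0 else [cv2.resize(T[150:300,190:340],(400,400)),cv2.copyMakeBorder(cv2.resize(W,(400,300)),0,100,0,0,0)]))
"
```

```text
{'intrinsics': [[369.422, 0.0, 319.663], [0.0, 369.422, 241.88], [0.0, 0.0, 1.0]], 'tool_from_camera': [[0.001, 0.947, 0.321, 0.082], [1.0, -0.0, -0.0, -0.0], [-0.0, 0.321, -0.947, -0.143], [0.0, 0.0, 0.0, 1.0]]}
t 6.4 tcp [0.7396 0.2047 0.1356] x-axis [0.424 0.905 0.006] y-axis [ 0.905 -0.424  0.005] F [ 0.04 -0.24 -0.2 ] op -0.001
red [307.4 294.8] [0.5694 0.1471 0.067 ] 99.8 0.0508
yel [336.8 270.4] [0.5285 0.0901 0.067 ] -172.0 0.05
blu [305.5 248.2] [0.5866 0.0472 0.067 ] -80.2 0.0506
grn [0.5539 0.254  0.0811]
arm -171.6 0.0903 [147, 80, 27, 8, 198]
arm 10.7 0.0881 [40, 83, 28, 8, 200]
arm 100.1 0.082 [104, 115, 9, 20, 144]
red [278.13513514 230.95945946] 74 99.1336215643066 0.049292947555409264
yel [305.4        250.05882353] 85 -170.54138965509856 0.04979081595804711
blu [324.5        222.07692308] 78 -79.45847125273406 0.05014949320628947
grn attempt to get argmax of an empty sequence
arm 9.7 0.088 [70, 0, 10, 19, 124]
arm 9.5 0.03 [76, 33, 8, 6, 35]
arm -80.5 0.085 [112, 37, 18, 10, 122]
arm -80.8 0.03 [92, 43, 8, 7, 43]
arm 100.0 0.029 [66, 48, 7, 8, 41]
arm 99.4 0.07 [49, 51, 4, 7, 21]
arm -170.6 0.029 [81, 59, 8, 6, 38]
arm -170.3 0.089 [85, 78, 10, 22, 143]
```

View pics/c7.png

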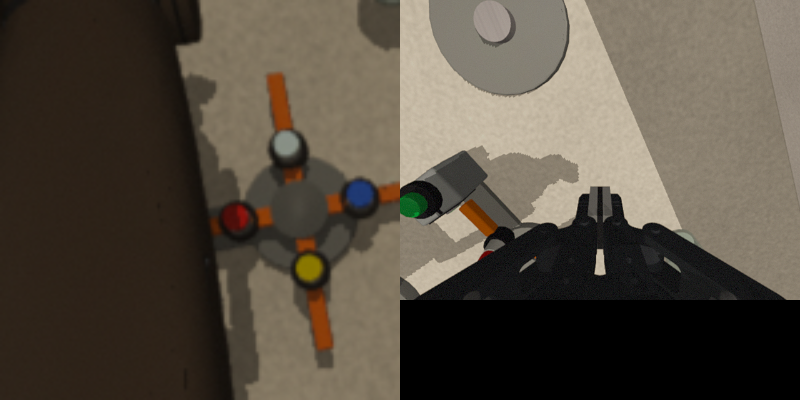

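The top crop shows all four vials standing, with the red vial's arm at about 99.5° against a heading of 99.2°, so it is aligned. Next I move over the key.

Emit:
{"op": "move_arm", "data": {"plan": [{"x":-0.009,"y":-0.039,"z":0,"yaw":0,"fingers":1},{"x":-0.018,"y":-0.078,"z":0,"yaw":0,"fingers":1},{"x":-0.027,"y":-0.117,"z":0,"yaw":0,"fingers":1},{"x":-0.036,"y":-0.156,"z":0,"yaw":0,"fingers":1},{"x":-0.042,"y":-0.184,"z":0.01,"yaw":0,"fingers":1}]}}

```text
time: 7.0
eef_pos: [0.548, 0.2411, 0.1254]
tcp_rot: [0.844, 0.536, 0.001, 0.0]
contact_force: [-0.0, 0.1, 0.1]
opening: 0.002
finger_force: 0.0
```

```bash
python3 -c "
from m import *
s,r=state();W=snap('wrist','w8.png');S=snap('side','s8.png')
hsv=cv2.cvtColor(W,cv2.COLOR_BGR2HSV);m=cv2.inRange(hsv,np.array([50,100,40]),np.array([85,255,255]))
n,l,st,c=cv2.connectedComponentsWithStats(m)
mod=ctrl.camera_model('wrist');K=np.array(mod['intrinsics']);TC=np.array(mod['tool_from_camera'])
for i in range(1,n):
    if st[i,4]<60: continue
    d=np.linalg.inv(K)@[*c[i],1];d=r@TC[:3,:3]@[d[0],-d[1],-d[2]];o=s['eef_pos']+r@TC[:3,3]
    print(c[i].round(1),st[i].tolist(),[(o+d*(z-o[2])/d[2]).round(4).tolist() for z in(.075,.081)])
shift([.5537,.2445,.12]);p=ctrl.get_state()['eef_pos'];print(proj('side',p))
cv2.imwrite('pics/c8.png',np.hstack([cv2.resize(S[220:380,230:390],(400,400)),cv2.copyMakeBorder(cv2.resize(W,(400,300)),0,100,0,0,0)]))
"
```

```text
t 7.0 tcp [0.548  0.2411 0.1254] x-axis [0.425 0.905 0.001] y-axis [ 0.905 -0.425  0.001] F [-0.02  0.05  0.13] op 0.002
[324.6 263.5] [303, 241, 44, 46, 1585] [[0.552, 0.2429, 0.075], [0.5529, 0.2452, 0.081]]
t 7.1 tcp [0.5448 0.2411 0.1221] x-axis [ 0.424  0.906 -0.004] y-axis [ 0.906 -0.424 -0.005] F [-0.88 -0.26 -0.72] op 0.003
shift to [0.5537 0.2445 0.12  ] = [0.0069 0.0066 0.002 ]
[315.02979872 323.92972228]
```

View pics/c8.png

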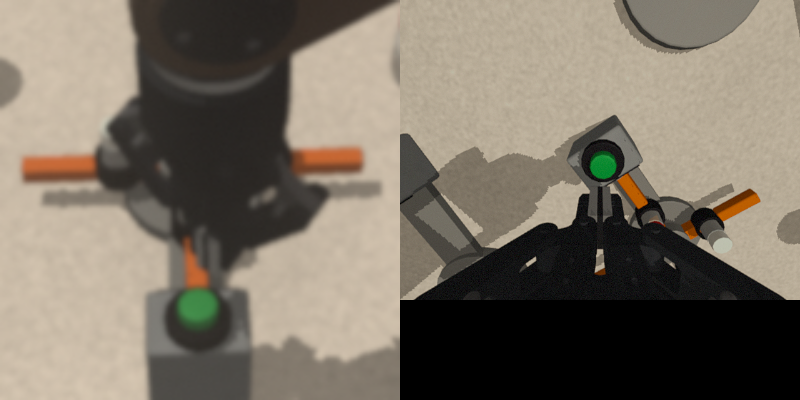

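In the wrist view the key at (325,263) casts to (0.553, 0.245), which agrees with the other cameras. I settle over it and read the pose.

Emit:
{"op": "move_arm", "data": {"plan": [{"x":0.004,"y":0.004,"z":0,"yaw":0,"fingers":1},{"x":0.006,"y":0.006,"z":0.01,"yaw":0,"fingers":1},{"x":0.006,"y":0.006,"z":0.015,"yaw":0,"fingers":1},{"x":0.006,"y":0.006,"z":0.015,"yaw":0,"fingers":1},{"x":0.006,"y":0.006,"z":0.015,"yaw":0,"fingers":1}]}}

```text
time: 7.6
eef_pos: [0.5588, 0.2432, 0.1087]
tcp_rot: [0.845, 0.536, -0.0, -0.0]
contact_force: [-0.8, 0.3, -0.1]
opening: -0.002
finger_force: 0.0
```

```bash
python3 -c "
from m import *
for i in range(2):
    ctrl.read_camera('side');shift([.5534,.2447,.081])
"
```

```text
t 7.65 tcp [0.5589 0.2433 0.109 ] x-axis [ 0.426  0.905 -0.   ] y-axis [ 0.905 -0.426 -0.   ] F [ 0.31 -0.5   1.01] op 0.001
shift to [0.5534 0.2447 0.081 ] = [-0.001  -0.0056  0.028 ]
t 7.7 tcp [0.5589 0.2433 0.1093] x-axis [ 0.426  0.905 -0.   ] y-axis [ 0.905 -0.426 -0.   ] F [-0.93  0.88  0.24] op 0.001
shift to [0.5534 0.2447 0.081 ] = [-0.0011 -0.0056  0.0283]
```

Emit:
{"op": "move_arm", "data": {"plan": [{"x":-0.001,"y":-0.0055,"z":0.008,"yaw":0,"fingers":1},{"x":-0.001,"y":-0.0055,"z":0.016,"yaw":0,"fingers":1},{"x":-0.001,"y":-0.0055,"z":0.021,"yaw":0,"fingers":1},{"x":-0.001,"y":-0.0055,"z":0.024,"yaw":0,"fingers":1},{"x":-0.001,"y":-0.0055,"z":0.024,"yaw":0,"fingers":1}]}}

```text
time: 8.2
eef_pos: [0.5528, 0.2449, 0.0846]
tcp_rot: [0.844, 0.536, -0.001, -0.0]
contact_force: [-0.4, 0.4, 0.5]
opening: -0.003
finger_force: 0.0
```

Emit:
{"op": "move_arm", "data": {"plan": [{"x":0,"y":0,"z":0.002,"yaw":0,"fingers":1},{"x":0,"y":0,"z":0.003,"yaw":0,"fingers":1},{"x":0,"y":0,"z":0.004,"yaw":0,"fingers":1},{"x":0,"y":0,"z":0.004,"yaw":0,"fingers":1}]}}

```text
time: 8.6
eef_pos: [0.5535, 0.245, 0.0818]
tcp_rot: [0.844, 0.536, 0.0, 0.0]
contact_force: [0.0, 0.3, 2.7]
opening: 0.001
finger_force: 1.0
```

Emit:
{"op": "move_arm", "data": {"plan": [{"x":0,"y":0,"z":0.001,"yaw":0,"fingers":1},{"x":0,"y":0,"z":0.002,"yaw":0,"fingers":1},{"x":0,"y":0,"z":0.002,"yaw":0,"fingers":1}]}}

```text
time: 8.9
eef_pos: [0.5535, 0.245, 0.0796]
tcp_rot: [0.844, 0.536, 0.0, 0.0]
contact_force: [0.6, -0.1, 2.8]
opening: 0.002
finger_force: 1.5
```

Emit:
{"op": "move_arm", "data": {"plan": [{"x":0,"y":0,"z":0.001,"yaw":0,"fingers":1},{"x":0,"y":0,"z":0.002,"yaw":0,"fingers":1},{"x":0,"y":0,"z":0.002,"yaw":0,"fingers":1},{"x":0,"y":0,"z":0.002,"yaw":0,"fingers":1}]}}

```text
time: 9.3
eef_pos: [0.5535, 0.245, 0.078]
tcp_rot: [0.844, 0.536, 0.0, 0.0]
contact_force: [-1.2, -1.0, 4.7]
opening: 0.003
finger_force: 2.8
```

Emit:
{"op": "move_arm", "data": {"plan": [{"x":0,"y":0,"z":0.001,"yaw":0,"fingers":1},{"x":0,"y":0,"z":0.001,"yaw":0,"fingers":1},{"x":0,"y":0,"z":0.001,"yaw":0,"fingers":1}]}}

```text
time: 9.6
eef_pos: [0.5536, 0.245, 0.078]
tcp_rot: [0.844, 0.536, 0.0, 0.0]
contact_force: [-2.6, -1.2, 9.5]
opening: 0.001
finger_force: 4.7
```

The tool has stopped at z = 0.078 and the force rose to 9.5 N, after first contact near 0.084. That is the full 6 mm of travel, so the key is fully down. Now I release it straight up and move clear.

Emit:
{"op": "move_arm", "data": {"plan": [{"x":0,"y":0,"z":-0.005,"yaw":0,"fingers":1},{"x":0,"y":0,"z":-0.02,"yaw":0,"fingers":1},{"x":0,"y":0,"z":-0.05,"yaw":0,"fingers":1},{"x":0,"y":0,"z":-0.09,"yaw":0,"fingers":1},{"x":0,"y":0,"z":-0.12,"yaw":0,"fingers":1}]}}

```text
time: 10.1
eef_pos: [0.5532, 0.2449, 0.1985]
tcp_rot: [0.844, 0.536, 0.0, 0.0]
contact_force: [0.3, 0.6, 1.3]
opening: 0.006
finger_force: 0.0
```

Emit:
{"op": "move_arm", "data": {"plan": [{"x":0.04,"y":0,"z":0,"yaw":0,"fingers":1},{"x":0.085,"y":0,"z":0,"yaw":0,"fingers":1},{"x":0.13,"y":0,"z":0,"yaw":0,"fingers":1},{"x":0.16,"y":0,"z":0,"yaw":0,"fingers":1},{"x":0.16,"y":0,"z":0,"yaw":0,"fingers":1}]}}

```text
time: 10.6
eef_pos: [0.6213, 0.3926, 0.1953]
tcp_rot: [0.844, 0.537, -0.0, -0.0]
contact_force: [-0.2, 0.2, 0.4]
opening: 0.0
finger_force: 0.0
```

```bash
python3 -c "
from m import *
state();T=snap('top','t9.png');S=snap('side','s9.png')
for k in C:
    try:
        u,n=blob(T,RT,*C[k]);p=onz('top',*u,.067);d=p-[.5775,.097,0];print(k,u,n,p.round(4),np.degrees(np.arctan2(d[1],d[0])),np.hypot(*d[:2]))
    except Exception as e: print(k,e)
for o in orange(T,'top',RT):
    d=o[0][:2]-[.57735,.0969];print('arm',np.degrees(np.arctan2(d[1],d[0])).round(1),np.hypot(*d).round(3))
cv2.imwrite('pics/c9.png',np.hstack([cv2.resize(T[110:330,190:410],(400,400)),cv2.resize(S[180:400,190:410],(400,400))]))
"
```

```text
t 10.6 tcp [0.6213 0.3926 0.1953] x-axis [ 0.423  0.906 -0.   ] y-axis [ 0.906 -0.423 -0.001] F [-0.2   0.16  0.44] op 0.0
red [277.5952381  231.14285714] 84 [0.5693 0.1468 0.067 ] 99.3392982904256 0.050479388914509024
yel [305.44047619 250.10714286] 84 [0.5283 0.0887 0.067 ] -170.46638796637177 0.049906055423257475
blu [324.5        222.07692308] 78 [0.5867 0.0477 0.067 ] -79.45847125273406 0.05014949320628947
grn [230.14423077 238.83653846] 104 [0.5549 0.2471 0.067 ] 98.57744079519574 0.15175765103439656
arm 9.6 0.088
arm 9.1 0.03
arm -80.5 0.085
arm -81.0 0.03
arm 100.4 0.029
arm 99.7 0.09
arm -170.2 0.029
arm -170.4 0.089
```

View pics/c9.png

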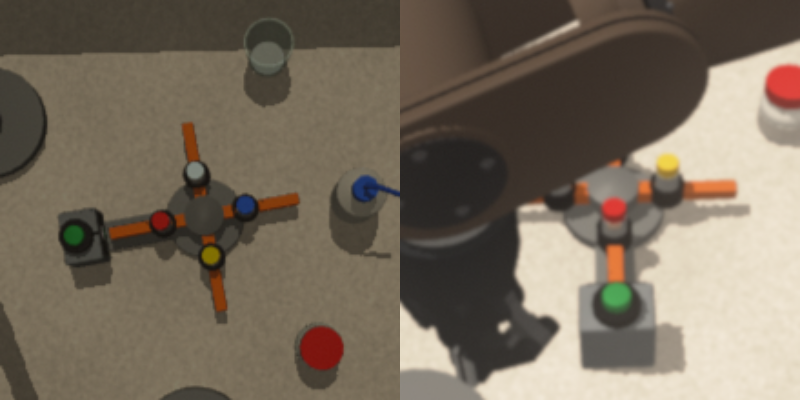

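The red vial points at the head, with the red cap at top pixel (278,231) and the key back at its starting pixel (230,239). The vials are standing, the bystanders look undisturbed and the gripper is clear.

```bash
python3 -c "
from plant import ctrl
print(ctrl.sign_off())"
```

```text
the job is handed in; nothing more can be done
None
```

The red-capped vial is lined up with the lens to within about half a degree, the green key was pressed to the bottom of its travel and came back up, the arm is clear, and the job is handed in at about 11 s of the 51 s limit.

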